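Press a sample stub home with bench-mounted locking pliers and release them

TASK

Press the brass sample stub home in its holder with the locking pliers: push the moving handle towards the fixed one until it snaps over centre and locks, stopping as soon as it has snapped, and let go so that the pliers stay clamped by themselves. Then pull the release lever outwards so that the pliers spring fully open and stay open, with the stub fully home. Work gently, never putting more than 22 N on the pliers, and leave everything else where it is.

Things in the scene. Friction and masses are not known exactly. Their poses are not given: they have to be found in the camera images.
- press: fixed granite block 340 x 260 x 30 mm carrying steel locking pliers that lie level, mid-plane 100 mm above the bench. Origin: centre of its underside; +x from handles to jaws. In its frame (mm): pliers' pivot (65,-15); fixed handle from there to its end (-22,-66), held by a 22 mm square bracket at (-1,-58); sample holder 50 x 23 x 34 at (150,-25). Other things on it stay below 65 mm
- handle: moving handle: steel channel bar 17 mm wide, 28 mm high (z 86 to 114), turning level about the pivot. Origin on the pivot; the bar runs along its -x, 18 to 118 mm out; +y is its outer side (face at y = +9 mm). A spring holds it open at yaw -0.62 rad to the block, on a 10 mm stop pin (top z 115) 40 mm from the pivot. It closes towards the fixed handle, yaw growing
- handle_pad (a point): the place to push, on the moving handle's outer face, 100 mm from the pivot, z 100. The push rises to about 14 N, then fades: past centre the handle runs ahead and snaps to its lock. The lock lies 0.40 to 0.80 rad from open (hidden screw setting), the centre 0.05 to 0.07 rad before it. Let go before that, it springs open
- lever_tail (a point): on the release lever, a steel blade 6 mm thick, 16 to 22 mm high, pivoted in the moving handle 88 mm from the main pivot and sticking out past the handle's end, to 176 mm from the pivot. This point: mid thickness and height, 153 mm from the main pivot, 65 mm from the lever's own, z 100 mm. Open space on both sides of it
- lever (a joint): angle of the release lever in the moving handle: 0 at rest, along the handle, to 0.6 at most with the tail pulled outwards (handle's +y, away from the fixed handle); a light spring returns it. With the handle locked, 0.2 to 0.35 rad (some 20 to 30 mm at the tail, up to about 6 N) kicks the handle back over centre; handle and lever then spring open, 60 to 100 mm at the tail
- stub (a joint): how far the brass stub (16 mm diameter, along the block's y, in the holder between the jaws) is pressed in, m: 0 to 0.001 at the start (about 4 mm proud), about 0.0042 fully home, flush. A tight press fit: it stays where it is pushed. The jaw moves with the handle and has it home shortly before the handle locks
- spare_stub: spare brass stub with a flange, 24 mm wide, 16 mm high, standing on the block; origin under it; to be left alone
- collar: steel ring 36 mm wide, 12 mm high, on the block; origin under it; to be left alone
- loupe: black eyepiece loupe 32 mm wide, 30 mm high, on the block; origin under it; to be left alone
- spare_holder: spare aluminium holder 50 x 34 x 23 mm with a hole, on the block; origin under it; to be left alone
- screwdriver: screwdriver lying on the bench; origin under it; to be left alone
- wrench: spanner lying on the bench; origin under it; to be left alone
- rinse: white bottle 54 mm wide, 130 mm high, on the bench; origin under it; to be left alone

How it is judged (in metres and radians):
On the way, in this order (a step that is already met when the one before it is completed fails the run):
1. the stub is pressed home and the handle stays locked with the robot off the pliers (y of handle_pad in the frame of press below 0.022 m and value of joint stub above 0.0034 m and angular speed of handle below 0.03 rad/s and contact force between each of the fingers, the arm and press below 0.5 N), for 0.8 s.
2. the release lever is pulled while the handle is still locked (value of joint lever above 0.12 rad and y of handle_pad in the frame of press below 0.028 m), for 0.02 s.
3. the pliers have sprung open (y of handle_pad in the frame of press above 0.03 m), for 0.2 s.
At the end, for the whole second after the job is handed in: the moving handle is fully open against its stop pin and at rest (within about 0.1 rad), the release lever is back at rest (below 0.05 rad), the stub is pressed in by more than 3.4 mm of its 4.2 mm (y of handle_pad in the frame of press above 0.043 m and value of joint lever below 0.05 rad and value of joint stub above 0.0034 m and angular speed of handle below 0.1 rad/s); the robot touches nothing.
It fails at once if more than 22 N between the robot and the pliers or their block (contact force between any of the fingers, the arm and press above 22 N).
It fails at once if a loose thing on the block or the bench is moved by more than 15 mm (distance of any of spare_stub, collar, loupe, spare_holder, screwdriver, wrench, rinse from where it was at the start of the episode above 0.015 m).
It also fails if it takes over 69 s, if anything falls off the work surface, if the arm or the gripper's body presses on something with over 40 N, if the wrist force passes 120 N, or if a joint passes its speed limit or range.

ROBOT

A 7-joint arm with a two-finger parallel gripper is mounted at the origin on the work surface. World frame = base frame: x ahead of the robot, y to its left, z up, the work surface at z = 0. Lengths are in m, angles in degrees, forces in N, time in s.
With the tool pointing down it reaches from about 0.35 to 0.9 m from the base axis. Payload 7.2 kg.
Tool frame: the origin (TCP) lies at the very end of the fingers, on their centre line; the grasp point (between the pads) lies 19 mm behind it; z points along the fingers, y is the line along which they close (so a half turn about z gives the same grasp; the last joint's range is limited). The gripper opens to 85 mm and grips with 20 to 120 N. Pads are 22 mm wide; open, the fingers measure 114 mm over their backs; the gripper's body (76 mm by 85 mm) begins 54 mm behind the grasp point. The pads swing forward as they close: fully open they stand 13 mm farther back than shut.
Start: joints at [-3.908, 23.554, -0.728, 91.456, 0.321, 64.991, -4.71], TCP at [0.625, -0, 0.231] pointing down, gripper open.
Joint ranges: [-169.25, 169.25], [-16.82, 113.86], [-84.01, 82.57], [7.8, 145.47], [-59.2, 239.2], [7.22, 106.19], [-163.78, 163.78]. Speed limits (degrees/s): [136.94, 136.94, 172.46, 172.46, 180, 180, 180].

INTERFACE

Orientations are given as [roll, pitch, yaw] about the fixed x, y, z axes, in that order (R = Rz(yaw) Ry(pitch) Rx(roll)).
In Python, from workcell import env gives the robot as it stands.
- The arm moves only by the tool drive_tool, never from a script. Its argument "moves" is a list of rows, each a list of 7 numbers: the shift along the tool's x, y, z in m, then the turn, a rotation vector about the tool's x, y, z in rad, then the finger opening in m, from 0 to 0.0854. A call has 1 to 20 rows; each row is the pose to reach, as a shift and turn from the pose commanded when the call began, along the tool's axes at that moment; what a row does not reach only later rows make up. A row lasts 1/10 s, in which the tool goes at most 50 mm and 8.59 degrees, less where a joint would pass 70% of its speed; a pose out of reach is approached as far as the arm can. A call with a gripper value outside its range is refused whole. The fingers move at their own pace and stop on an object; the grip force is fixed at half the most. Time passes only in rows, so rows that repeat a pose let the fingers close. It gives the time, the measured TCP pose, the force, the opening and the grip force at its end, in the units of the state.
- env.sense(): the state, without advancing time (a new reading comes with each control period).
- env.grab_frame(name): name is "scene" or "side" or "wrist"; returns (picture, depth): 400x640x3 uint8, blue, green, red; 400x640 float32, m along the optical axis (not along the pixel's ray), 0 where there is no reading.
- env.camera_model(name): a dict with "fx", "fy", "cx", "cy" (pixels), "k1" (the pictures are not rectified: a ray, as slopes to the right and down, at radius r is drawn at 1 + k1 r^2 times it, then the intrinsics apply), "R" (3x3) and "t" (3): a world point X has camera coordinates R X + t. Camera axes: x right, y down, z forward; pixel columns grow to the right and rows downward; lengths in m; the calibration is good to about 2 mm. A picture is of the moment at which its call begins: read the wrist's pose just before it. camera_model takes no time and is no camera call; for the wrist camera it gives the pose at the moment of the call.
- env.sign_off(): hands the job in; it is judged then, once.
The state is a dict: "time": time; "q": joint angles; "dq": joint speeds; "joint_efforts": joint torques, N m; "ee_pos": TCP position; "tcp_rot": TCP orientation; "force": force on the tool from outside, world axes, zero at the start; "torque": the same for the moment, N m; "finger_gap": opening from 0.0 (shut) to 1.0 (fully open); "gripper_force": force on a finger pad.
Only numpy, scipy, OpenCV 4.12 (cv2) and the standard library are available. Lean on these libraries where they do the work, as an engineer would, in place of code of your own. Each camera call takes 0.05 s, during which the arm holds its last target. There are 200 camera calls.

## Working session

There is one attempt and no reset: what is moved stays moved. The work goes in short steps, Python scripts to look and compute and a tool call to move; the robot and the scene stay as the last step left them, time stands still between calls to the robot, and variables do not carry over. Pictures are saved under pics/ and viewed, at most 10 in all, crops included, and the job is handed in when it is done.

Besides the shell and the picture viewer there is one more tool, called after "Call:" as a command line: name --pt "numbers of a row" for each row, then --argument value for the rest. drive_tool: Moves the arm, as the interface text tells. Its arguments: {"type":"object","properties":{"moves":{"type":"array","items":{"type":"array","items":{"type":"number"}}}},"required":["moves"]}

```bash
mkdir -p pics; ls; cat > h.py <<'E'
import numpy as np, cv2
from workcell import env
def ray(n,u,v,m=None):
    m=m or env.camera_model(n)
    x=(u-m['cx'])/m['fx'];y=(v-m['cy'])/m['fy']
    a,b=x,y
    for _ in range(20):
        s=1+m['k1']*(a*a+b*b);a,b=x/s,y/s
    R=np.array(m['R']);t=np.array(m['t'])
    return -R.T@t, R.T@np.array([a,b,1.])
def plane(n,u,v,z,m=None):
    c,d=ray(n,u,v,m);return c+d*(z-c[2])/d[2]
def pt(n,u,v,D,m=None):
    c,d=ray(n,u,v,m);return c+d*D[int(v),int(u)]
E
python3 - <<'E'
from h import *
print(env.sense())
for n in("scene","side","wrist"):
    m=env.camera_model(n);p,D=env.grab_frame(n);cv2.imwrite(f"pics/{n}.png",p);np.savez(f"pics/{n}.npz",p=p,D=D,**m)
    print(n,m['fx'],-np.array(m['R']).T@m['t'],np.array(m['R'])[2])
E
```

```text
pics
{'time': 0.0, 'q': array([-3.90681128, 23.60073209, -0.72796745, 91.50785424,  0.31983569,
       64.99131558, -4.71160594]), 'dq': array([-0.08616193, -0.03123745, -0.08487627, -0.06781974, -0.02895927,
       -0.09229328, -0.02124593]), 'joint_efforts': array([-1.18789325e-03, -6.00636005e+01,  6.81361444e-01, -2.99419034e+01,
        1.37590774e-02,  1.04116063e-02,  2.51732433e-05]), 'ee_pos': array([ 6.24461290e-01, -5.15302464e-05,  2.30418159e-01]), 'tcp_rot': array([-1.79902323e+02,  6.21870371e-03,  8.99980048e+01]), 'force': array([ 0.28442251,  0.34154973, -0.43018963]), 'torque': array([ 0.05336174, -0.03818442, -0.03421493]), 'gripper_force': 0.0, 'finger_gap': 1.000181882060198}
scene 452.46491247861957 [1.26820527 0.30252413 0.99162878] [-0.57295809 -0.25291323 -0.77958574]
side 387.71155847301475 [ 0.08725912 -0.62969073  0.68912265] [ 0.50748132  0.62683593 -0.5912186 ]
wrist 316.3096173379571 [0.62494562 0.07044418 0.3724121 ] [-0.00176037 -0.27748667 -0.96072788]
```

View pics/scene.png

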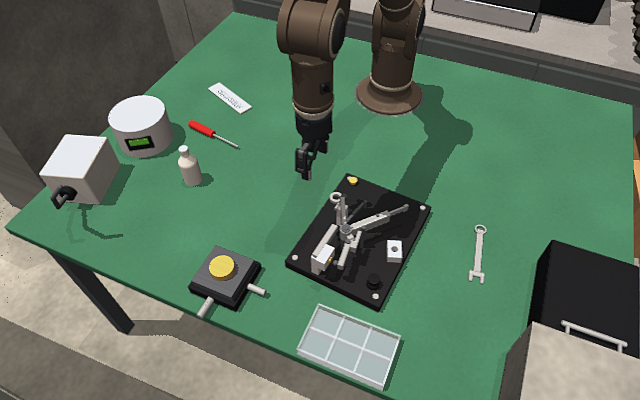

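View pics/side.png

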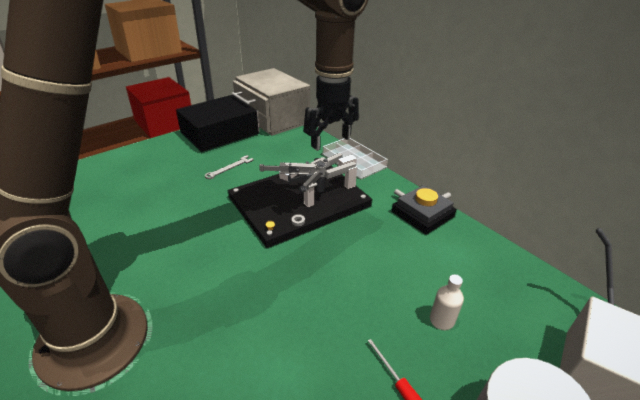

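View pics/wrist.png

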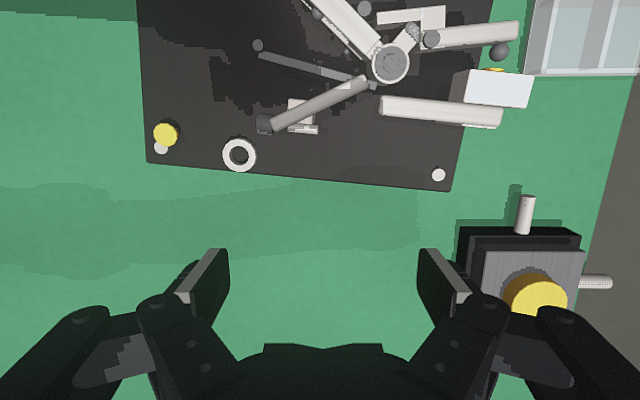

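```bash
python3 - <<'E'
from h import *
def L(n):
    d=np.load(f"pics/{n}.npz");m={k:d[k] for k in d.files if k not in 'pD'};return d['p'],d['D'],m
p,D,m=L("wrist");print(np.array(m['R']))
for u,v in[(147,162),(449,190),(137,0),(390,63),(264,125),(368,80),(302,5),(165,130),(239,155),(265,44)]:print('w',u,v,pt("wrist",u,v,D,m).round(4))
p,D,m=L("scene")
for u,v in[(347,175),(430,207),(378,307),(287,266),(347,230),(408,208),(335,196),(374,281)]:print('s',u,v,plane("scene",u,v,.03,m).round(4),pt("scene",u,v,D,m).round(4))
E
```

```text
[[ 9.99998140e-01  2.68127786e-04 -1.90977349e-03]
 [ 7.87534516e-04 -9.60729451e-01  2.77485678e-01]
 [-1.76037402e-03 -2.77486666e-01 -9.60727876e-01]]
w 147 162 [0.4325 0.0103 0.0289]
w 449 190 [ 0.7658 -0.0211  0.0288]
w 137 0 [0.4484 0.1651 0.0302]
w 390 63 [0.6746 0.1004 0.1175]
w 264 125 [0.5765 0.0548 0.108 ]
w 368 80 [0.6603 0.0894 0.1051]
w 302 5 [0.6044 0.162  0.0289]
w 165 130 [0.465  0.0458 0.0456]
w 239 155 [0.5332 0.0181 0.0289]
w 265 44 [0.5672 0.1281 0.0291]
s 347 175 [0.4436 0.0174 0.03  ] [0.4425 0.017  0.0287]
s 430 207 [0.4638 0.2662 0.03  ] [0.4637 0.2662 0.0298]
s 378 307 [0.7962 0.2324 0.03  ] [0.7939 0.2321 0.0255]
s 287 266 [ 0.7808 -0.008   0.03  ] [ 0.7688 -0.0157  0.0063]
s 347 230 [0.6226 0.0876 0.03  ] [0.6821 0.1074 0.1186]
s 408 208 [0.4905 0.2124 0.03  ] [0.4896 0.2123 0.0288]
s 335 196 [0.5291 0.0155 0.03  ] [0.5282 0.0151 0.0287]
s 374 281 [0.736  0.2015 0.03  ] [0.7512 0.2044 0.0574]
```

```bash
python3 - <<'E'
import cv2
p=cv2.imread("pics/scene.png")[160:320,270:450];cv2.imwrite("pics/sc.png",cv2.resize(p,None,fx=3.7,fy=3.7,interpolation=2))
E
```

```text
(no output)
```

View pics/sc.png

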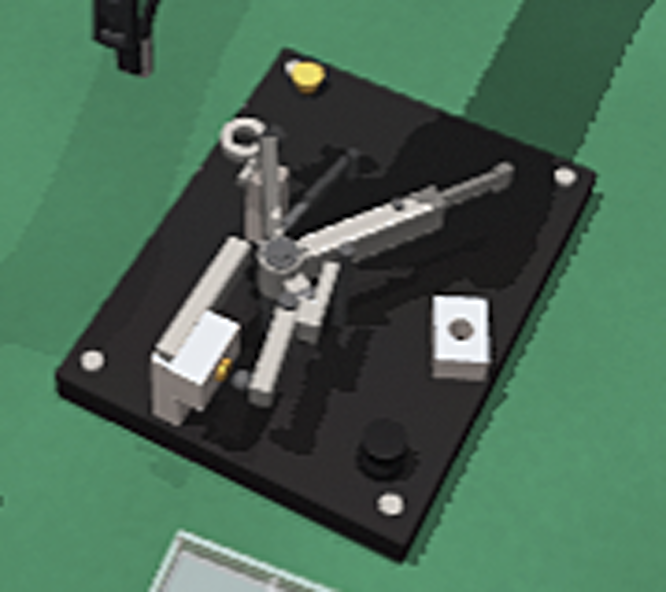

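Call:
drive_tool --pt "0.04 -0.01 -0.01 0 0 0 0" --pt "0.08 -0.02 -0.02 0 0 0 0" --pt "0.08 -0.02 -0.02 0 0 0 0" --pt "0.08 -0.02 -0.02 0 0 0 0" --pt "0.08 -0.02 -0.02 0 0 0 0" --pt "0.08 -0.02 -0.02 0 0 0 0"

```text
time: 0.75
ee_pos: [0.6051, 0.0785, 0.2509]
tcp_rot: [-180.0, 0.0, 89.9]
force: [-1.1, 0.3, -0.5]
finger_gap: 0.002
gripper_force: 0.0
```

```bash
python3 - <<'E'
from h import *
n="wrist";m=env.camera_model(n);p,D=env.grab_frame(n);cv2.imwrite(f"pics/w2.png",p);np.savez(f"pics/w2.npz",p=p,D=D,**m)
s=env.sense();print(s['ee_pos'],s['tcp_rot'],s['force'],s['finger_gap'])
E
```

```text
[0.60510035 0.07858422 0.25089114] [-1.79968978e+02  3.37177031e-02  8.98878263e+01] [-0.22037418  0.12194597 -0.15142041] 0.0023845258838868138
```

View pics/w2.png

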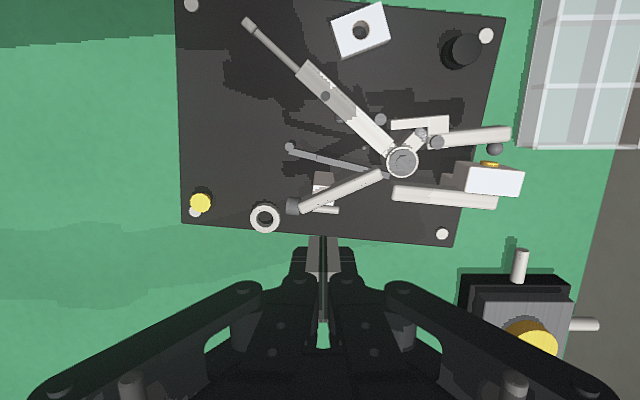

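```bash
python3 - <<'E'
from h import *
d=np.load("pics/w2.npz");D=d['D'];m={k:d[k] for k in d.files if k not in 'pD'}
for nm,u,v in[('piv',401,162),('piv2',411,152),('hA',297,70),('hB',316,60),('tail',247,22),('tail2',260,33),('mid',345,103),('stop',380,119),('fixend',293,207),('c',182,222),('c',452,246),('c',506,20),('spareh',361,30),('fing',323,245),('fing2',295,262)]:
    print(nm,pt('',u,v,D,m).round(4),plane('',u,v,.114,m).round(4), plane('',u,v,.03,m).round(4))
# mask of high points
vv,uu=np.mgrid[0:400,0:640]
c,_=ray('',0,0,m)
P=np.array([[pt('',u,v,D,m) for u in range(225,430)] for v in range(5,200)])
z=P[...,2];h=P[(z>.108)&(z<.122)]
rel=h[:,:2]-[.675,.1]
th=np.arctan2(rel[:,1],-rel[:,0]);r=np.hypot(*rel.T)
s=(th>.4)&(th<1.1)&(r>.03)&(r<.2)
q=h[s];line=cv2.fitLine(q[:,:2].astype(np.float32),2,0,.01,.01).ravel();print(line,np.degrees(np.arctan2(line[1],line[0])))
dirv=line[:2]*np.sign(-line[0]); nn=np.array([-dirv[1],dirv[0]])
nn*=np.sign(nn[1]);w=(q[:,:2]-line[2:])@nn;l=(q[:,:2]-[.675,.1])@dirv
for a in np.arange(.02,.19,.01):
    k=(l>a)&(l<a+.01)
    if k.sum()>3:print(round(a,2),k.sum(),w[k].min().round(4),w[k].max().round(4),np.median(q[k,2]).round(4))
print('pivot off line',(np.array([.675,.1])-line[2:])@nn,dirv,nn)
E
```

```text
piv [0.6736 0.1008 0.118 ] [0.6746 0.1001 0.114 ] [0.6955 0.0854 0.03  ]
piv2 [0.6818 0.1095 0.1175] [0.6828 0.109  0.114 ] [0.7061 0.0969 0.03  ]
hA [0.5837 0.1769 0.1084] [0.5841 0.1764 0.114 ] [0.5777 0.1846 0.03  ]
hB [0.5981 0.1945 0.0297] [0.5998 0.1839 0.114 ] [0.5981 0.1944 0.03  ]
tail [0.545  0.2121 0.1108] [0.5457 0.2114 0.114 ] [0.5277 0.2302 0.03  ]
tail2 [0.5543 0.2049 0.1078] [0.5555 0.2037 0.114 ] [0.5404 0.2201 0.03  ]
mid [0.6241 0.1504 0.1123] [0.624  0.1504 0.114 ] [0.6296 0.1508 0.03  ]
stop [0.6539 0.1373 0.1154] [0.6542 0.1373 0.114 ] [0.6688 0.1337 0.03  ]
fixend [0.5769 0.0562 0.1077] [0.5775 0.0582 0.114 ] [0.5691 0.0309 0.03  ]
c [0.4322 0.0109 0.0275] [0.4732 0.0436 0.114 ] [0.4334 0.0119 0.03  ]
c [ 0.7664 -0.021   0.0289] [0.7287 0.0188 0.114 ] [ 0.7659 -0.0204  0.03  ]
c [ 8.074e-01  2.376e-01 -2.000e-04] [0.7487 0.2119 0.114 ] [0.7919 0.2308 0.03  ]
spareh [0.6448 0.2229 0.0294] [0.6356 0.2057 0.114 ] [0.6447 0.2228 0.03  ]
fing [0.6054 0.0894 0.264 ] [0.6052 0.0199 0.114 ] [ 0.6052 -0.0191  0.03  ]
fing2 [0.5937 0.0861 0.2735] [0.5779 0.0019 0.114 ] [ 0.5696 -0.0425  0.03  ]
[ 0.77057874 -0.6373448   0.6151283   0.15406649] -39.59411
0.02 10 -0.0095 0.0061 0.1132
0.03 254 -0.0101 0.013 0.1133
0.04 290 -0.0099 0.0152 0.1134
0.05 238 -0.0096 0.0074 0.1132
0.06 239 -0.0091 0.0078 0.1132
0.07 246 -0.0089 0.008 0.1133
0.08 252 -0.0087 0.0084 0.1135
0.09 255 -0.0082 0.0087 0.1132
0.1 263 -0.0078 0.009 0.1133
0.11 214 -0.0077 0.0091 0.1133
0.12 7 -0.0035 -0.0007 0.1083
0.13 12 -0.0044 0.0002 0.1083
0.14 5 -0.0033 0.0011 0.1081
0.15 5 -0.0024 0.0008 0.1084
0.16 81 -0.0042 0.0033 0.1099
0.17 72 -0.0044 0.0035 0.1099
pivot off line -0.0035035575470420007 [-0.77057874  0.6373448 ] [0.6373448  0.77057874]
```

Call:
drive_tool --pt "0.04 0.007 0 0 0 0.145 0" --pt "0.08 0.014 0 0 0 0.29 0" --pt "0.118 0.02 0 0 0 0.435 0" --pt "0.118 0.02 0 0 0 0.58 0" --pt "0.118 0.02 0.03 0 0 0.717 0" --pt "0.118 0.02 0.07 0 0 0.717 0" --pt "0.118 0.02 0.11 0 0 0.717 0" --pt "0.118 0.02 0.14 0 0 0.717 0" --pt "0.118 0.02 0.161 0 0 0.717 0" --pt "0.118 0.02 0.161 0 0 0.717 0" --pt "0.118 0.02 0.161 0 0 0.717 0"

```text
time: 1.9
ee_pos: [0.6254, 0.1973, 0.0905]
tcp_rot: [180.0, 0.0, 48.9]
force: [0.6, 0.7, -0.0]
finger_gap: -0.004
gripper_force: 0.0
```

Call:
drive_tool --pt "-0.006 0 0 0 0 0 0" --pt "-0.011 0 0 0 0 0 0" --pt "-0.015 0 0 0 0 0 0" --pt "-0.018 0 0 0 0 0 0" --pt "-0.02 0 0 0 0 0 0" --pt "-0.022 0 0 0 0 0 0" --pt "-0.022 0 0 0 0 0 0"

```text
time: 2.6
ee_pos: [0.6119, 0.1826, 0.0909]
tcp_rot: [179.9, -0.2, 49.0]
force: [3.6, 3.5, -0.2]
finger_gap: -0.002
gripper_force: 2.4
```

Call:
drive_tool --pt "-0.002 -0.0004 0 0 0 -0.02 0" --pt "-0.004 -0.0008 0 0 0 -0.04 0" --pt "-0.006 -0.0011 0 0 0 -0.06 0" --pt "-0.008 -0.0013 0 0 0 -0.08 0" --pt "-0.0101 -0.0015 0 0 0 -0.1 0" --pt "-0.0101 -0.0015 0 0 0 -0.1 0"

```text
time: 3.2
ee_pos: [0.6049, 0.177, 0.0911]
tcp_rot: [179.9, -0.3, 54.8]
force: [5.9, 5.6, -3.0]
finger_gap: 0.001
gripper_force: 4.1
```

Call:
drive_tool --pt "-0.002 -0.0004 0 0 0 -0.015 0" --pt "-0.004 -0.0008 0 0 0 -0.03 0" --pt "-0.006 -0.0011 0 0 0 -0.045 0" --pt "-0.008 -0.0013 0 0 0 -0.06 0" --pt "-0.0101 -0.0015 0 0 0 -0.08 0" --pt "-0.0121 -0.0017 0 0 0 -0.1 0" --pt "-0.0121 -0.0017 0 0 0 -0.1 0"

```text
time: 3.9
ee_pos: [0.5978, 0.1696, 0.0912]
tcp_rot: [179.8, -0.5, 60.5]
force: [10.1, 8.9, -7.4]
finger_gap: 0.0
gripper_force: 6.7
```

Call:
drive_tool --pt "0 0.0015 0.0015 0 0 0 0" --pt "0 0.003 0.003 0 0 0 0" --pt "-0.0015 0.0028 0.003 0 0 -0.015 0" --pt "-0.003 0.0026 0.003 0 0 -0.03 0" --pt "-0.0045 0.0024 0.003 0 0 -0.045 0" --pt "-0.006 0.0022 0.003 0 0 -0.06 0" --pt "-0.006 0.0022 0.003 0 0 -0.06 0"

```text
time: 4.6
ee_pos: [0.5957, 0.1659, 0.0893]
tcp_rot: [179.8, -0.6, 64.1]
force: [4.1, 12.7, 4.5]
finger_gap: -0.0
gripper_force: 6.7
```

Call:
drive_tool --pt "-0.0015 -0.0003 -0.001 0 0 -0.015 0" --pt "-0.003 -0.0005 -0.001 0 0 -0.03 0" --pt "-0.0045 -0.0007 -0.001 0 0 -0.045 0" --pt "-0.006 -0.0009 -0.001 0 0 -0.06 0" --pt "-0.006 -0.0009 -0.001 0 0 -0.06 0"

```text
time: 5.1
ee_pos: [0.591, 0.1594, 0.0893]
tcp_rot: [179.9, -0.4, 67.5]
force: [1.4, 9.6, -0.1]
finger_gap: -0.0
gripper_force: 4.7
```

Call:
drive_tool --pt "-0.001 -0.0002 0 0 0 -0.01 0" --pt "-0.002 -0.0003 0 0 0 -0.02 0" --pt "-0.002 -0.0003 0 0 0 -0.02 0"

```text
time: 5.4
ee_pos: [0.5895, 0.1569, 0.0893]
tcp_rot: [180.0, -0.3, 68.6]
force: [0.2, 8.0, 3.1]
finger_gap: -0.003
gripper_force: 3.9
```

Call:
drive_tool --pt "-0.001 -0.0002 0 0 0 -0.01 0" --pt "-0.002 -0.0003 0 0 0 -0.02 0" --pt "-0.002 -0.0003 0 0 0 -0.02 0"

```text
time: 5.7
ee_pos: [0.5881, 0.1546, 0.0893]
tcp_rot: [180.0, -0.2, 69.7]
force: [-0.9, 7.6, 4.0]
finger_gap: 0.001
gripper_force: 3.3
```

Call:
drive_tool --pt "-0.001 -0.0003 -0.0005 0 0 -0.01 0" --pt "-0.002 -0.0006 -0.001 0 0 -0.02 0" --pt "-0.002 -0.0006 -0.001 0 0 -0.02 0"

```text
time: 6.0
ee_pos: [0.5865, 0.1516, 0.0894]
tcp_rot: [-180.0, -0.1, 70.8]
force: [0.2, 5.3, -0.7]
finger_gap: -0.0
gripper_force: 2.4
```

Call:
drive_tool --pt "-0.001 -0.0002 0 0 0 -0.01 0" --pt "-0.002 -0.0004 0 0 0 -0.02 0" --pt "-0.002 -0.0004 0 0 0 -0.02 0"

```text
time: 6.3
ee_pos: [0.5851, 0.1486, 0.0893]
tcp_rot: [-180.0, -0.0, 71.9]
force: [-2.0, 3.1, -0.3]
finger_gap: -0.002
gripper_force: 1.3
```

Call:
drive_tool --pt "-0.001 -0.0002 0 0 0 -0.01 0" --pt "-0.002 -0.0004 0 0 0 -0.02 0" --pt "-0.002 -0.0004 0 0 0 -0.02 0"

```text
time: 6.6
ee_pos: [0.5846, 0.1447, 0.0892]
tcp_rot: [180.0, 0.1, 73.0]
force: [-0.9, 0.4, -0.2]
finger_gap: 0.0
gripper_force: 0.3
```

```bash
cat > look.py <<'E'
from h import *
import sys
n="scene";m=env.camera_model(n);p,D=env.grab_frame(n)
P=np.array([[pt(n,u,v,D,m) for u in range(290,440)] for v in range(170,300)])
q=P[(P[...,2]>.104)&(P[...,2]<.117)]
rel=q[:,:2]-[.675,.101];r=np.hypot(*rel.T);th=np.arctan2(rel[:,1],-rel[:,0])
k=(r>.03)&(r<.185)&(th>-.3)&(th<.85)
H,e=np.histogram(th[k],bins=23,range=(-.3,.85));print(list(zip(e.round(2),H)))
w2=env.grab_frame("wrist")[0]
c=cv2.resize(p[160:320,270:450],None,fx=2.5,fy=2.5,interpolation=2)
cv2.imwrite(sys.argv[1],np.hstack([c,cv2.resize(w2,(330,400)) if 0 else w2[:, 145:495]])[:, :800])
s=env.sense();print(s['time'],s['ee_pos'],s['force'])
E
python3 look.py pics/a.png
```

```text
[(np.float64(-0.3), np.int64(1)), (np.float64(-0.25), np.int64(0)), (np.float64(-0.2), np.int64(1)), (np.float64(-0.15), np.int64(0)), (np.float64(-0.1), np.int64(0)), (np.float64(-0.05), np.int64(3)), (np.float64(0.0), np.int64(4)), (np.float64(0.05), np.int64(7)), (np.float64(0.1), np.int64(6)), (np.float64(0.15), np.int64(15)), (np.float64(0.2), np.int64(19)), (np.float64(0.25), np.int64(17)), (np.float64(0.3), np.int64(16)), (np.float64(0.35), np.int64(26)), (np.float64(0.4), np.int64(19)), (np.float64(0.45), np.int64(8)), (np.float64(0.5), np.int64(14)), (np.float64(0.55), np.int64(18)), (np.float64(0.6), np.int64(1)), (np.float64(0.65), np.int64(0)), (np.float64(0.7), np.int64(0)), (np.float64(0.75), np.int64(0)), (np.float64(0.8), np.int64(0))]
6.7 [0.58473079 0.14478833 0.08924491] [ 0.42914535  0.04699761 -0.35230787]
```

View pics/a.png

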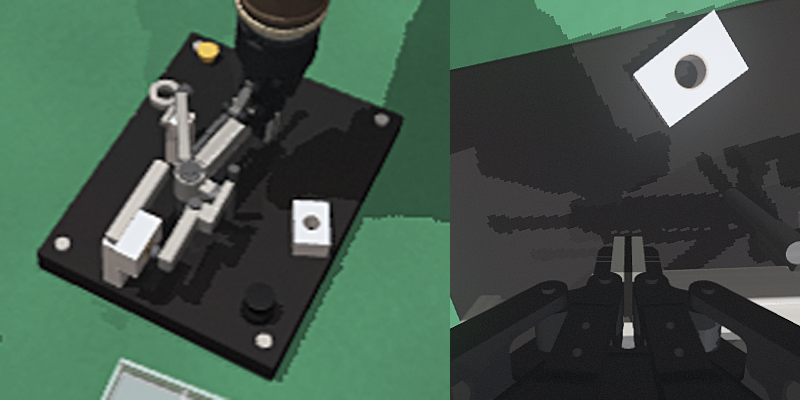

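Call:
drive_tool --pt "0.003 0 0 0 0 0 0" --pt "0.008 0 0 0 0 0 0" --pt "0.018 0 0 0 0 0 0" --pt "0.03 0 0 0 0 0 0" --pt "0.04 0 0 0 0 0 0" --pt "0.04 0 0 0 0 0 0"

```text
time: 7.3
ee_pos: [0.5963, 0.1871, 0.0892]
tcp_rot: [-180.0, -0.1, 73.1]
force: [-0.1, -0.0, 0.3]
finger_gap: -0.001
gripper_force: 0.0
```

```bash
python3 look.py pics/b.png
```

```text
[(np.float64(-0.3), np.int64(1)), (np.float64(-0.25), np.int64(1)), (np.float64(-0.2), np.int64(1)), (np.float64(-0.15), np.int64(0)), (np.float64(-0.1), np.int64(1)), (np.float64(-0.05), np.int64(3)), (np.float64(0.0), np.int64(3)), (np.float64(0.05), np.int64(10)), (np.float64(0.1), np.int64(10)), (np.float64(0.15), np.int64(25)), (np.float64(0.2), np.int64(51)), (np.float64(0.25), np.int64(49)), (np.float64(0.3), np.int64(46)), (np.float64(0.35), np.int64(34)), (np.float64(0.4), np.int64(18)), (np.float64(0.45), np.int64(9)), (np.float64(0.5), np.int64(3)), (np.float64(0.55), np.int64(3)), (np.float64(0.6), np.int64(1)), (np.float64(0.65), np.int64(0)), (np.float64(0.7), np.int64(0)), (np.float64(0.75), np.int64(0)), (np.float64(0.8), np.int64(0))]
7.4 [0.59607273 0.18460608 0.08907585] [-0.40230605  0.41895074  0.32709803]
```

View pics/b.png

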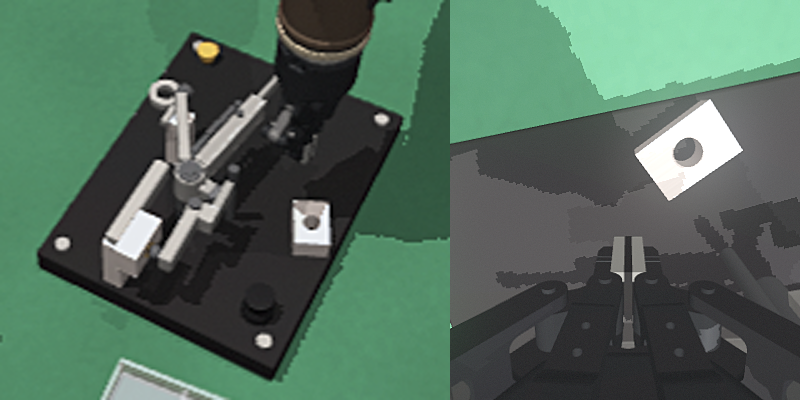

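Call:
drive_tool --pt "0.01 0 -0.02 0 0 0 0" --pt "0.01 0 -0.06 0 0 0 0" --pt "0.01 0 -0.1 0 0 0 0" --pt "0.0 -0.02 -0.1 0 0 0 0" --pt "-0.04 -0.052 -0.1 0 0 0 0" --pt "-0.085 -0.052 -0.1 0 0 0 0" --pt "-0.085 -0.052 -0.1 0 0 0 0" --pt "-0.085 -0.052 -0.1 0 0 0 0" --pt "-0.085 -0.052 -0.1 0 0 0 0"

```text
time: 8.3
ee_pos: [0.5221, 0.1186, 0.1895]
tcp_rot: [180.0, -0.0, 73.0]
force: [0.4, -0.1, 0.1]
finger_gap: -0.001
gripper_force: 0.0
```

```bash
python3 - <<'E'
from h import *
n="wrist";m=env.camera_model(n);p,D=env.grab_frame(n);cv2.imwrite("pics/c.png",p)
P=np.array([[pt(n,u,v,D,m) for u in range(0,640,2)] for v in range(0,400,2)])
q=P[(P[...,2]>.100)&(P[...,2]<.117)]
rel=q[:,:2]-[.675,.101];r=np.hypot(*rel.T);th=np.arctan2(rel[:,1],-rel[:,0])
for a in np.arange(.03,.18,.01):
    k=(r>a)&(r<a+.01)&(th>.0)&(th<.8)
    if k.sum()>3:print(a.round(2),k.sum(),np.percentile(th[k],[3,50,97]).round(3),np.median(q[k,2]).round(3))
s=env.sense();print(s['time'],s['ee_pos'],s['tcp_rot'],s['force'])
E
```

```text
0.03 101 [0.035 0.306 0.516] 0.113
0.04 96 [0.08  0.277 0.449] 0.113
0.05 97 [0.097 0.277 0.412] 0.113
0.06 117 [0.01  0.256 0.389] 0.113
0.07 124 [0.009 0.244 0.371] 0.113
0.08 119 [0.026 0.246 0.354] 0.113
0.09 125 [0.043 0.23  0.345] 0.113
0.1 120 [0.093 0.248 0.337] 0.113
0.11 83 [0.186 0.263 0.329] 0.113
0.12 35 [0.204 0.232 0.251] 0.107
0.13 33 [0.213 0.236 0.251] 0.107
0.14 30 [0.219 0.239 0.252] 0.107
0.15 33 [0.214 0.235 0.251] 0.107
0.16 40 [0.217 0.238 0.257] 0.108
0.17 23 [0.219 0.237 0.256] 0.11
8.35 [0.52204119 0.11899145 0.18931693] [ 1.79992450e+02 -3.11998500e-02  7.30283109e+01] [ 0.51440256 -0.32356529 -0.18966702]
```

View pics/c.png

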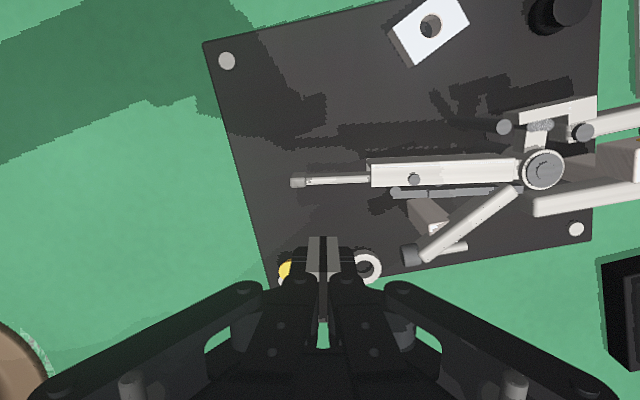

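Call:
drive_tool --pt "-0.009 0 0 0 0 0 0" --pt "-0.009 0 0.03 0 0 0 0" --pt "-0.009 0 0.065 0 0 0 0" --pt "-0.009 0 0.09 0 0 0 0" --pt "-0.009 0 0.101 0 0 0 0" --pt "-0.009 0 0.101 0 0 0 0" --pt "-0.009 0 0.101 0 0 0 0" --pt "-0.004 0 0.101 0 0 0 0" --pt "0 0 0.101 0 0 0 0" --pt "0.003 0 0.101 0 0 0 0" --pt "0.003 0 0.101 0 0 0 0"

```text
time: 9.45
ee_pos: [0.5229, 0.1217, 0.0888]
tcp_rot: [180.0, -0.0, 73.0]
force: [1.3, 0.0, 0.2]
finger_gap: 0.001
gripper_force: 0.0
```

Call:
drive_tool --pt "0.002 0 0 0 0 0 0" --pt "0.004 0 0 0 0 0 0" --pt "0.006 0 0 0 0 0 0" --pt "0.008 0 0 0 0 0 0" --pt "0.01 0 0 0 0 0 0" --pt "0.012 0 0 0 0 0 0" --pt "0.014 0 0 0 0 0 0" --pt "0.014 0 0 0 0 0 0"

```text
time: 10.25
ee_pos: [0.5266, 0.1348, 0.0882]
tcp_rot: [-180.0, -0.0, 73.0]
force: [-1.7, -1.9, 1.4]
finger_gap: -0.002
gripper_force: 1.5
```

Call:
drive_tool --pt "0.002 0.0003 0 0 0 0 0" --pt "0.004 0.0006 0 0 0 0 0" --pt "0.006 0.001 0 0 0 0 0" --pt "0.008 0.0014 0 0 0 0 0" --pt "0.008 0.0014 0 0 0 0 0"

```text
time: 10.75
ee_pos: [0.5302, 0.1422, 0.0881]
tcp_rot: [-180.0, -0.0, 73.0]
force: [-3.1, -0.8, -0.2]
finger_gap: -0.002
gripper_force: 1.4
```

Call:
drive_tool --pt "0.002 0.0003 0 0 0 0 0" --pt "0.004 0.0006 0 0 0 0 0" --pt "0.006 0.001 0 0 0 0 0" --pt "0.006 0.001 0 0 0 0 0"

```text
time: 11.15
ee_pos: [0.534, 0.1479, 0.0887]
tcp_rot: [179.9, -0.1, 73.0]
force: [-1.0, 0.2, -0.0]
finger_gap: -0.002
gripper_force: 0.0
```

Call:
drive_tool --pt "-0.01 -0.003 0 0 0 0 0" --pt "-0.03 -0.006 0 0 0 0 0" --pt "-0.04 -0.01 -0.02 0 0 0 0" --pt "-0.04 -0.01 -0.06 0 0 0 0" --pt "-0.04 -0.01 -0.1 0 0 0 0" --pt "-0.04 -0.01 -0.13 0 0 0 0" --pt "-0.04 -0.01 -0.13 0 0 0 0" --pt "-0.04 -0.01 -0.13 0 0 0 0"

```text
time: 11.95
ee_pos: [0.5118, 0.1112, 0.2189]
tcp_rot: [179.9, -0.1, 72.9]
force: [0.1, 0.2, -0.6]
finger_gap: -0.006
gripper_force: 0.0
```

```bash
python3 look.py pics/d.png; python3 - <<'E'
import cv2
from h import *
w=env.grab_frame("wrist")[0];cv2.imwrite("pics/e.png",w)
E
```

```text
[(np.float64(-0.3), np.int64(0)), (np.float64(-0.25), np.int64(0)), (np.float64(-0.2), np.int64(0)), (np.float64(-0.15), np.int64(0)), (np.float64(-0.1), np.int64(3)), (np.float64(-0.05), np.int64(4)), (np.float64(0.0), np.int64(4)), (np.float64(0.05), np.int64(3)), (np.float64(0.1), np.int64(7)), (np.float64(0.15), np.int64(6)), (np.float64(0.2), np.int64(0)), (np.float64(0.25), np.int64(0)), (np.float64(0.3), np.int64(0)), (np.float64(0.35), np.int64(0)), (np.float64(0.4), np.int64(0)), (np.float64(0.45), np.int64(0)), (np.float64(0.5), np.int64(2)), (np.float64(0.55), np.int64(1)), (np.float64(0.6), np.int64(15)), (np.float64(0.65), np.int64(54)), (np.float64(0.7), np.int64(81)), (np.float64(0.75), np.int64(43)), (np.float64(0.8), np.int64(47))]
12.05 [0.51091569 0.1111459  0.21728769] [-0.41609913  0.4774186  -0.56618608]
```

View pics/e.png

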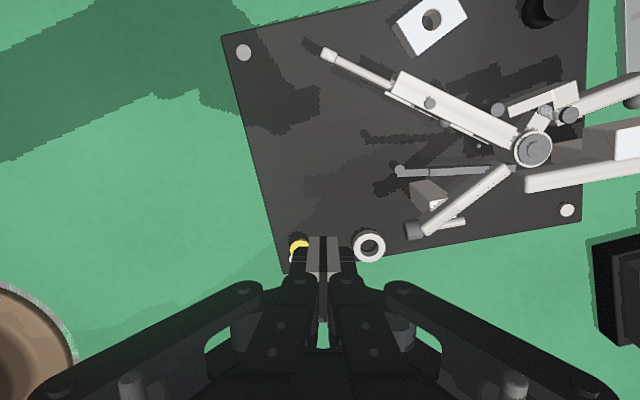

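The picture shows the handle back open on its stop pin, with the bar end at (395,90). The lever tail at (328,54) is in line with it, and the robot is clear of everything.

```bash
python3 -c "
from h import *
print(env.sign_off())"
```

```text
the job is handed in; nothing more can be done
None
```

The job is handed in, with no verdict returned: the pliers snapped shut and stayed locked with the robot off them, then the lever pull sprang them fully open; I inferred the stub is home from the lock and did not measure it.

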